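# Tip the trap nut out of the spares carousel

## Task

To refit the sink waste, get the hollow six-sided nut out of the red spares carousel without touching the nut itself: turn the carousel by its upright posts until the nut's bay faces the open spout, then push the steel lever towards the spout to tip the carousel until the nut slides into the grey tray. Let the carousel come back level; the other two spares must stay in the carousel, and the bottles, jar and mug must be left where they stand.

Things in the scene. Friction and masses are not known exactly. Their poses are not given: they have to be found in the camera images.
- base: Fixed grey plastic stand of the carousel. Origin on the work surface directly under the carousel's turning axis (when level); its +x axis points level towards the spout and tray, y to the left of that, z up. The tipping hinge is a level line along this y, 30 mm towards +x from the origin and 125 mm up. Everything below is measured in this frame with the carousel level.
- hub (a point): Centre of the red carousel's floor, on its turning axis, 129 mm above the work surface when level. The carousel is a disc 196 mm across with a 30 mm wide, 50 mm high hub and four straight dividers 4 mm thick rising 38 mm, making four quarter-circle bays. It turns inside a fixed white rim (inner radius 101 mm, top 34 mm above the carousel's floor) that is open only at the spout. Nuts and parts lie about 62 mm from the axis. Site z is the turning axis.
- spout (a point): Middle of the opening in the white rim, 100 mm from the turning axis towards base +x, at carousel floor height; its x axis points outward. The opening is 121 mm wide and leads onto a white chute 35 mm longer than the rim, which tips with the carousel.
- wheel (a joint): Turning angle of the carousel (rad), growing anticlockwise seen from above. At 0 the dividers stand at 45, 135, 225 and 315 degrees anticlockwise from base +x, so one bay is centred on the spout; the same holds at every quarter turn (1.571). Limits -6.4 and 6.4. Starts within 0.05 of 0 with an empty bay at the spout. Stiff: needs about 1.5 to 2 N sideways at a post and stays where left.
- tip (a joint): Tipping angle of carousel, rim and chute about the hinge (rad): 0 level, growing as the spout goes down, stop at 0.95. A spring and its weight bring it back to 0 when released. Parts begin to slide at 0.45 to 0.65; about 0.85 empties the bay facing the spout.
- lever_bar (a point): Middle of the free part of the level steel bar of the tipping lever: a round bar 16 mm thick along base y, spanning 136 to 205 mm to the right (-y) of the carousel's axis, 105 mm above the hinge (230 mm above the work surface), at base x = 30 mm. An upright arm at its inner end (y = -136 mm) joins it to the hinge. Pushing the bar towards the spout (+x) with about 4 to 6 N tips the carousel; the bar moves on a 105 mm arc about the hinge, forward and down.
- post0 (a point): Middle of the top of an upright red post, 16 mm in diameter, on the outer end of the divider at 45 degrees (carousel at 0), 78 mm from the axis; it rises 85 mm above the carousel's floor, 47 mm above the divider's top. Push it sideways to turn the carousel.
- post1 (a point): Middle of the top of an upright red post, 16 mm in diameter, on the outer end of the divider at 135 degrees (carousel at 0), 78 mm from the axis; it rises 85 mm above the carousel's floor, 47 mm above the divider's top. Push it sideways to turn the carousel.
- post2 (a point): Middle of the top of an upright red post, 16 mm in diameter, on the outer end of the divider at 225 degrees (carousel at 0), 78 mm from the axis; it rises 85 mm above the carousel's floor, 47 mm above the divider's top. Push it sideways to turn the carousel.
- post3 (a point): Middle of the top of an upright red post, 16 mm in diameter, on the outer end of the divider at 315 degrees (carousel at 0), 78 mm from the axis; it rises 85 mm above the carousel's floor, 47 mm above the divider's top. Push it sideways to turn the carousel.
- nut_c (a point): Centre of the target: a hollow hexagonal white plastic nut, 56 mm across flats, 65 mm across corners, 36 mm hole, 20 mm high, lying flat in one of the three bays not at the spout. 50 g.
- cap_c (a point): Half-way up the white blanking cap, a solid disc 60 mm across and 14 mm thick with a 12 mm high bar across its top, in another bay. Must stay in the carousel.
- clip_c (a point): Half-way up the white pipe clip, a 60 x 34 x 8 mm plate with an arch on top (25 mm high in all), in another bay. Must stay in the carousel.
- tray: Fixed grey open tray under the spout, 200 x 200 mm, 50 mm high, walls 4 mm. Origin under the centre of its floor.
- bottle_tall: Closed white bottle, 72 mm across, 210 mm high, standing; origin under its base. Leave alone.
- bottle_short: Closed white bottle, 68 mm across, 160 mm high, standing; origin under its base. Leave alone.
- jar: Small closed glass jar, 64 mm across, 80 mm high, beside the tray on the side away from the lever; origin under its base. Leave alone.
- mug: White mug of wooden pegs, 82 mm across, about 110 mm high with the pegs; origin under its base. Leave alone.

How it is judged:
By the outcome, as a careful person would: the job done as asked, in the order asked, and still so for the second after the job is handed in, with the robot touching nothing.
It also fails if it takes over 72 s, if anything falls off the work surface, if the arm or the gripper's body presses on something with over 40 N, if the wrist force passes 120 N, or if a joint passes its speed limit or range.

## Robot

A 6-joint arm with a two-finger parallel gripper is mounted at the origin on the work surface. World frame = base frame: x ahead of the robot, y to its left, z up, the work surface at z = 0. Lengths are in m, angles in rad, forces in N, time in s.
With the tool pointing down it reaches from about 0.35 to 0.875 m from the base axis. Payload 15.5 kg.
Tool frame: the origin (TCP) lies at the very end of the fingers, on their centre line; the grasp point (between the pads) lies 19 mm behind it; z points along the fingers, y is the line along which they close (so a half turn about z gives the same grasp; the last joint's range is limited). The gripper opens to 85 mm and grips with 20 to 120 N. Pads are 22 mm wide; open, the fingers measure 114 mm over their backs; the gripper's body (76 mm by 85 mm) begins 54 mm behind the grasp point. The pads swing forward as they close: fully open they stand 13 mm farther back than shut.
Start: joints at [-1.411, 0.494, 1.345, -0, 1.302, -0.096], TCP at [0.158, -0.605, 0.231] pointing down, gripper open.
Joint ranges: [-2.91, 2.91], [-0.82, 2.16], [0.22, 2.67], [-1.22, 4.37], [0.12, 2.79], [-3.08, 3.08]. Speed limits (rad/s): [1.89, 1.89, 2.57, 3.01, 3.01, 3.01].

## Interface

Orientations are given as a 3x3 rotation matrix whose columns are the frame's x, y, z axes.
In Python, from station import status, optics, manip gives the robot as it stands.
- The arm moves only by the tool play_rows, never from a script. Its argument "plan" is text: rows parted by semicolons, each of 7 numbers parted by spaces: the opening in per cent of the stroke, from 0 (shut) to 100 (fully open), then the shift along the tool's x, y, z in cm, then the turn, a rotation vector about the tool's x, y, z in degrees. A call has exactly 8 rows; each row shifts and turns the commanded pose from where the row before left it, along the tool's axes as they then stand; what a row does not reach is not made up. A row lasts 1/10 s, in which the tool goes at most 50 mm and 8.59 degrees, less where a joint would pass 70% of its speed; a pose out of reach is approached as far as the arm can. A call with a gripper value outside its range is refused whole. The fingers move at their own pace and stop on an object; "newtons" is the grip in N (left out, the last holds). Time passes only in rows, so rows that do not move let the fingers close, or fill a call up. It gives the time, the measured TCP pose, the force, the opening and the grip force at its end, in the units of the state.
- status.get_obs(): the state, without advancing time (a new reading comes with each control period).
- optics.grab_frame(name): name is "side" or "top"; returns a dict with "pixels" (384x512x3 uint8, red, green, blue), "fx", "fy", "cx", "cy" (pixels), "xyz" and "orientation" of the camera in the world. Camera axes: x right, y up, looking along -z (the intrinsics and any distortion apply to the point x, -y, -z); pixel columns grow to the right and rows downward; lengths in m; the calibration is good to about 2 mm. A picture is of the moment at which its call begins. There is no depth.
- manip.sign_off(): hands the job in; it is judged then, once.
The state is a dict: "t": time; "qpos": joint angles; "qd": joint speeds; "effort": joint torques, N m; "tcp_pos": TCP position; "orientation": TCP orientation; "contact_force": force on the tool from outside, world axes, zero at the start; "ft_torque": the same for the moment, N m; "opening": opening from 0.0 (shut) to 1.0 (fully open); "grasp_force": force on a finger pad.
Only numpy, scipy, OpenCV 4.12 (cv2) and the standard library are available. Lean on these libraries where they do the work, as an engineer would, in place of code of your own. Each camera call takes 0.05 s, during which the arm holds its last target. There are 200 camera calls.

## Working session

There is one attempt and no reset: what is moved stays moved. The work goes in short steps, Python scripts to look and compute and a tool call to move; the robot and the scene stay as the last step left them, time stands still between calls to the robot, and variables do not carry over. Pictures are saved under pics/ and viewed, at most 10 in all, crops included, and the job is handed in when it is done.

Besides the shell and the picture viewer there is one more tool, called after ">>>" by a JSON object that holds its "api" and its "payload", one argument or row to a line. play_rows: Moves the arm, as the interface text tells. Its arguments: {"type":"object","properties":{"plan":{"type":"string"},"newtons":{"type":"number"}},"required":["plan"]}

```bash
mkdir -p pics; python3 - <<'E'
from station import status, optics
import cv2,numpy as np
for n in("top","side"):
    f=optics.grab_frame(n); cv2.imwrite(f"pics/{n}0.png",f["pixels"][:,:,::-1])
    print(n,{k:np.round(v,4).tolist() for k,v in f.items() if k!="pixels"})
print(status.get_obs())
E
```

```text
top {'fx': 484.3012, 'fy': 484.3012, 'cx': 252.2828, 'cy': 193.5776, 'xyz': [0.3167, -0.0161, 1.8939], 'orientation': [[-0.0222, 0.9914, -0.1287], [-0.9996, -0.0243, -0.0151], [-0.0181, 0.1284, 0.9916]]}
side {'fx': 387.7169, 'fy': 387.7169, 'cx': 255.2197, 'cy': 191.1652, 'xyz': [0.0453, 0.672, 0.94], 'orientation': [[-0.8114, 0.3929, -0.4327], [-0.5843, -0.5615, 0.586], [-0.0127, 0.7283, 0.6851]]}
{'t': 0.1, 'qpos': array([-1.41150255e+00,  4.94096689e-01,  1.34606470e+00, -3.63324291e-05,
        1.30249167e+00, -9.54371616e-02]), 'qd': array([-0.00038313, -0.00086894, -0.00178011,  0.00075351,  0.00056163,
       -0.0006819 ]), 'effort': array([ 1.60979340e-03, -8.83593535e+01, -3.84560287e+01, -1.02979238e-04,
        5.34138482e-03, -2.57002603e-05]), 'tcp_pos': array([ 0.15746942, -0.60450729,  0.23077654]), 'orientation': array([[ 9.67728705e-01,  2.51994270e-01, -2.02792222e-04],
       [ 2.51994343e-01, -9.67728147e-01,  1.04142769e-03],
       [ 6.61860696e-05, -1.05892197e-03, -9.99999437e-01]]), 'contact_force': array([-0.00741581, -0.79228777,  0.28274598]), 'ft_torque': array([ 0.00882947, -0.01491252,  0.01803773]), 'grasp_force': 0.0, 'opening': 1.0022664855218437}
```

View pics/top0.png

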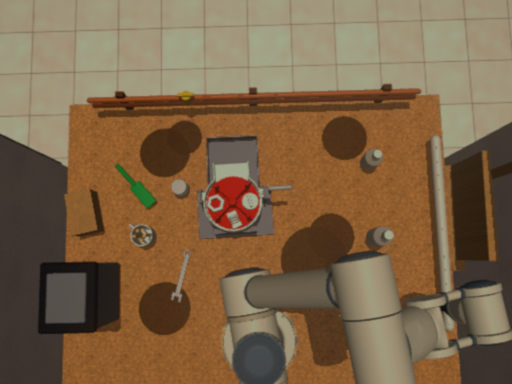

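View pics/side0.png

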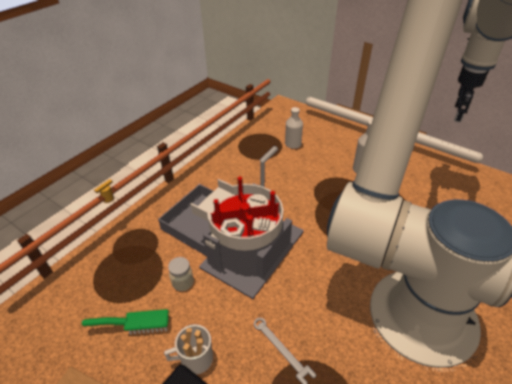

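The top view shows the carousel at about (232,203), with the spout towards the top of the picture (+x). The hollow nut is in the left (+y) bay at (216,203), the cap in the right bay at (249,201) and the clip in the rear bay at (235,218). The lever bar is at (280,188). The nut is at about +90°, so the wheel has to turn -90°.

```bash
cat >h.py <<'E'
import cv2,numpy as np
from station import status, optics
def ray(f,u,v):
    d=np.array([(u-f["cx"])/f["fx"],-(v-f["cy"])/f["fy"],-1.]); return np.asarray(f["orientation"])@d
def onz(f,u,v,z):
    d=ray(f,u,v); o=np.asarray(f["xyz"]); return o+d*(z-o[2])/d[2]
def crop(f,x,y,w,h,s,name):
    cv2.imwrite(name,cv2.resize(f["pixels"][y:y+h,x:x+w,::-1],None,fx=s,fy=s,interpolation=cv2.INTER_CUBIC))
def red(f):
    p=f["pixels"].astype(int); return ((p[:,:,0]>90)&(p[:,:,1]<45)&(p[:,:,2]<45)).astype(np.uint8)
E
python3 - <<'E'
from h import *
f=optics.grab_frame("top"); g=optics.grab_frame("side")
a=cv2.resize(f["pixels"][125:245,190:300,::-1],None,fx=5,fy=5,interpolation=cv2.INTER_CUBIC)[:,:390+160]
crop(f,190,125,110,120,5,"pics/t1.png"); crop(g,150,130,160,120,5,"pics/s1.png")
m=red(f); c=max(cv2.findContours(m,0,1)[0],key=cv2.contourArea)
(u,v),r=cv2.minEnclosingCircle(c); print(u,v,r,cv2.fitEllipse(cv2.convexHull(c)),onz(f,u,v,.15))
E
```

```text
232.50424194335938 201.57861328125 26.25697898864746 ((232.38339233398438, 202.0371551513672), (51.08857345581055, 51.462974548339844), 120.3735122680664) [0.51567238 0.08289814 0.15      ]
```

View pics/t1.png

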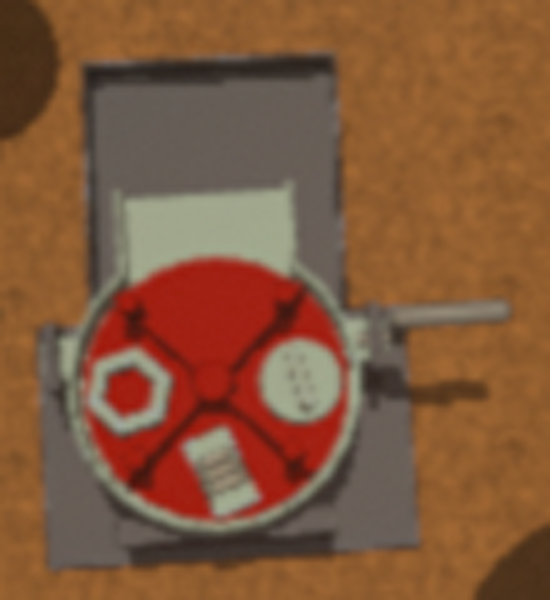

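View pics/s1.png

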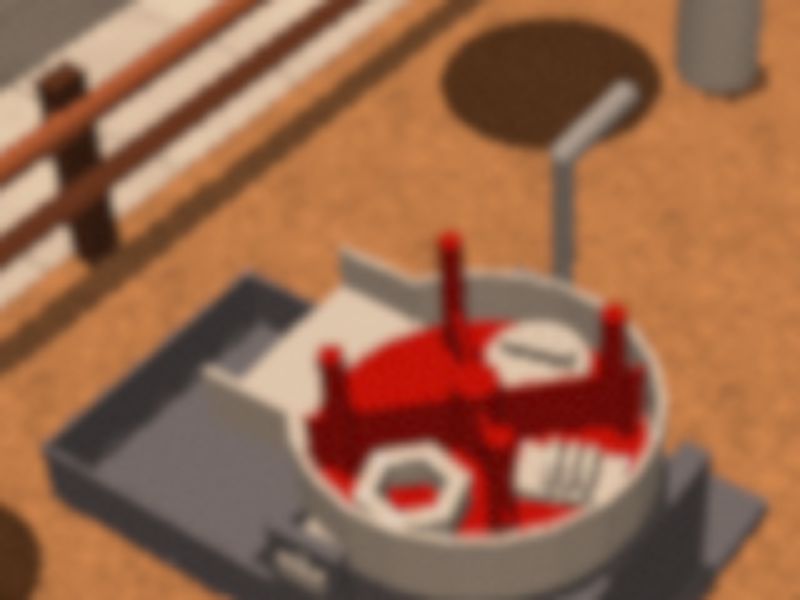

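The crops confirm the layout. In the side crop the post tops are at (449,242), (615,315), (330,355) and (500,432), the hub top at (475,378) and the bar from (565,155) to (628,90). In the top crop the hub is at (212,382) and the bar end at (505,310).

```bash
python3 - <<'E'
from h import *
f=optics.grab_frame("top"); g=optics.grab_frame("side")
S=lambda p,z:onz(g,150+p[0]/5-.4,130+p[1]/5-.4,z)
T=lambda p,z:onz(f,190+p[0]/5-.4,125+p[1]/5-.4,z)
np.set_printoptions(precision=4,suppress=True)
print("hub",T((212,380),.179),S((475,376),.179))
P=[S(p,.214) for p in [(449,240),(330,352),(500,430),(615,313)]]
c=np.mean(P,0);print("posts",*P,"mean",c)
for p in P: print(np.degrees(np.arctan2(*(p-c)[1::-1])),np.linalg.norm((p-c)[:2]))
print("T posts",*[T(p,.214) for p in[(297,293),(130,310),(143,475),(297,465)]])
print("bar T",T((395,316),.235),T((508,310),.235),"S",S((565,152),.23),S((630,90),.23))
# chute/tray edges
print("tray far",T((85,65),.05),T((335,57),.05), "base rear",T((50,568),0.01),T((418,546),.01))
for n,(u,v),z in [("tall",(376,155),.21),("short",(388,236),.16),("jar",(180,188),.08),("mug",(142,235),.1)]: print(n,onz(f,u,v,z))
E
```

```text
hub [0.5159 0.083  0.179 ] [0.5178 0.0826 0.179 ]
posts [0.5735 0.0312 0.214 ] [0.5705 0.1398 0.214 ] [0.4622 0.1335 0.214 ] [0.4626 0.0273 0.214 ] mean [0.5172 0.0829 0.214 ]
-42.57711599771311 0.07645515786164393
46.8665883601278 0.07790050722022669
137.41019438393968 0.07468166825703651
-134.43684416374143 0.07795443634364141
T posts [0.5718 0.0203 0.214 ] [0.5627 0.1377 0.214 ] [0.4465 0.1301 0.214 ] [0.4509 0.0228 0.214 ]
bar T [ 0.5509 -0.0476  0.235 ] [ 0.5531 -0.1258  0.235 ] S [ 0.5537 -0.0554  0.23  ] [ 0.5557 -0.1271  0.23  ]
tray far [0.7809 0.1855 0.05  ] [ 0.7821 -0.0098  0.05  ] base rear [0.3916 0.2212 0.01  ] [ 0.4021 -0.065   0.01  ]
tall [ 0.6618 -0.4297  0.21  ]
short [ 0.3781 -0.4683  0.16  ]
jar [0.5803 0.2853 0.08  ]
mug [0.4048 0.4238 0.1   ]
```

```bash
cat >>h.py <<'E'
from scipy.spatial.transform import Rotation as R
def tool(yaw): # tool pointing down, tool x at yaw
    c,s=np.cos(yaw),np.sin(yaw); return np.array([[c,s,0],[s,-c,0],[0,0,-1.]])
def rows(wps,op):
    "wps: (x,y,z,yaw deg,n rows); prints the shifts in tool axes row by row"
    o=status.get_obs(); p=np.array(o["tcp_pos"]); M=np.array(o["orientation"]); y=np.degrees(np.arctan2(M[1,0],M[0,0])); k=0; out=[]
    for x,yy,z,yaw,n in wps:
        for i in range(1,n+1):
            p2=p+(np.array([x,yy,z])-p)/(n-i+1); y2=y+(yaw-y)/(n-i+1); M2=tool(np.radians(y2))
            s=M.T@(p2-p)*100; r=R.from_matrix(M.T@M2).as_rotvec(degrees=True)
            out.append(f"{op} "+" ".join(f"{v+0:.2f}" for v in s)+" "+" ".join(f"{v+0:.1f}" for v in r))
            p,M,y=p2,M2,y2
    for i in range(0,len(out),8): print("; ".join(out[i:i+8]),"\n")
E
python3 - <<'E'
from h import *
rows([(.17,-.56,.32,14.6,3),(.46,.134,.29,136.8,21)],40)
E
```

```text
40 0.78 -1.34 -2.96 -0.0 -0.0 -0.0; 40 0.78 -1.34 -2.96 0.0 0.0 -0.0; 40 0.78 -1.34 -2.96 0.0 0.0 -0.0; 40 2.17 -2.85 0.14 0.0 0.0 -5.8; 40 2.45 -2.62 0.14 0.0 0.0 -5.8; 40 2.70 -2.35 0.14 0.0 0.0 -5.8; 40 2.92 -2.07 0.14 0.0 0.0 -5.8; 40 3.12 -1.76 0.14 0.0 0.0 -5.8 

40 3.28 -1.44 0.14 0.0 0.0 -5.8; 40 3.41 -1.10 0.14 0.0 0.0 -5.8; 40 3.50 -0.74 0.14 0.0 0.0 -5.8; 40 3.56 -0.38 0.14 0.0 0.0 -5.8; 40 3.58 -0.02 0.14 0.0 0.0 -5.8; 40 3.57 0.34 0.14 0.0 0.0 -5.8; 40 3.51 0.70 0.14 0.0 0.0 -5.8; 40 3.42 1.05 0.14 0.0 0.0 -5.8 

40 3.30 1.40 0.14 0.0 0.0 -5.8; 40 3.14 1.72 0.14 0.0 0.0 -5.8; 40 2.95 2.03 0.14 0.0 0.0 -5.8; 40 2.73 2.32 0.14 0.0 0.0 -5.8; 40 2.48 2.59 0.14 0.0 0.0 -5.8; 40 2.20 2.82 0.14 0.0 0.0 -5.8; 40 1.91 3.03 0.14 0.0 0.0 -5.8; 40 1.59 3.21 0.14 0.0 0.0 -5.8
```

>>> {"api": "play_rows", "payload": {
  "plan": "40 0.8 -1.3 -3 0 0 0; 40 0.8 -1.3 -3 0 0 0; 40 0.8 -1.3 -3 0 0 0; 40 2.2 -2.8 0.1 0 0 -5.8; 40 2.4 -2.6 0.1 0 0 -5.8; 40 2.7 -2.4 0.1 0 0 -5.8; 40 2.9 -2.1 0.1 0 0 -5.8; 40 3.1 -1.8 0.1 0 0 -5.8"
}}

```text
t: 1.1
tcp_pos: [0.2394, -0.3944, 0.3162]
orientation: [[0.721, 0.692, 0.0], [0.692, -0.721, -0.0], [0.0, 0.0, -1.0]]
contact_force: [1.6, -0.5, 1.5]
opening: 0.401
grasp_force: 0.0
```

>>> {"api": "play_rows", "payload": {
  "plan": "40 3.3 -1.4 0.1 0 0 -5.8; 40 3.4 -1.1 0.1 0 0 -5.8; 40 3.5 -0.7 0.1 0 0 -5.8; 40 3.6 -0.4 0.1 0 0 -5.8; 40 3.6 0 0.1 0 0 -5.8; 40 3.6 0.3 0.1 0 0 -5.8; 40 3.5 0.7 0.1 0 0 -5.8; 40 3.4 1.1 0.1 0 0 -5.8"
}}

```text
t: 1.9
tcp_pos: [0.3517, -0.1302, 0.3084]
orientation: [[-0.004, 1.0, 0.0], [1.0, 0.004, -0.0], [-0.0, 0.0, -1.0]]
contact_force: [-0.0, -0.7, 0.1]
opening: 0.4
grasp_force: 0.0
```

>>> {"api": "play_rows", "payload": {
  "plan": "40 3.3 1.4 0.1 0 0 -5.8; 40 3.1 1.7 0.1 0 0 -5.8; 40 3 2 0.1 0 0 -5.8; 40 2.7 2.3 0.1 0 0 -5.8; 40 2.5 2.6 0.1 0 0 -5.8; 40 2.2 2.8 0.1 0 0 -5.8; 40 1.9 3 0.1 0 0 -5.8; 40 1.6 3.2 0.1 0 0 -5.8"
}}

```text
t: 2.7
tcp_pos: [0.4625, 0.1333, 0.3003]
orientation: [[-0.727, 0.686, 0.0], [0.686, 0.727, 0.0], [-0.0, 0.0, -1.0]]
contact_force: [1.4, -0.6, -0.1]
opening: 0.399
grasp_force: 0.0
```

```bash
python3 - <<'E'
from h import *
hub=np.array([.517,.083]); a=np.radians(136.8); p=hub+.078*np.array([np.cos(a),np.sin(a)])
rows([(p[0],p[1],.25,136.8,4),(p[0],p[1],.183,136.8,4)],40)
o=status.get_obs(); print(o["tcp_pos"],o["t"])
E
```

```text
40 0.10 0.02 1.26 0.0 0.0 -0.0; 40 0.10 0.02 1.26 0.0 0.0 -0.0; 40 0.10 0.02 1.26 0.0 0.0 -0.0; 40 0.10 0.02 1.26 0.0 0.0 -0.0; 40 0.00 0.00 1.67 0.0 0.0 0.0; 40 0.00 0.00 1.68 0.0 0.0 0.0; 40 0.00 0.00 1.68 0.0 0.0 0.0; 40 0.00 0.00 1.67 0.0 0.0 0.0 

[0.46250424 0.13329496 0.30030716] 2.7
```

>>> {"api": "play_rows", "payload": {
  "plan": "40 0.1 0 1.5 0 0 0; 40 0.1 0 1.5 0 0 0; 40 0 0 1.5 0 0 0; 40 0 0 1.5 0 0 0; 40 0 0 1.5 0 0 0; 40 0 0 1.5 0 0 0; 40 0 0 1.5 0 0 0; 40 0 0 1.2 0 0 0"
}}

```text
t: 3.5
tcp_pos: [0.4606, 0.1331, 0.1825]
orientation: [[-0.724, 0.69, -0.0], [0.69, 0.724, -0.0], [0.0, -0.0, -1.0]]
contact_force: [0.2, 0.4, 0.2]
opening: 0.399
grasp_force: 0.0
```

```bash
python3 - <<'E'
from h import *
o=status.get_obs(); print(o["tcp_pos"],o["contact_force"])
g=optics.grab_frame("side");crop(g,170,110,140,120,5,"pics/s2.png")
E
```

```text
[0.46057814 0.13305822 0.18253624] [0.16116132 0.35234419 0.20086513]
```

View pics/s2.png

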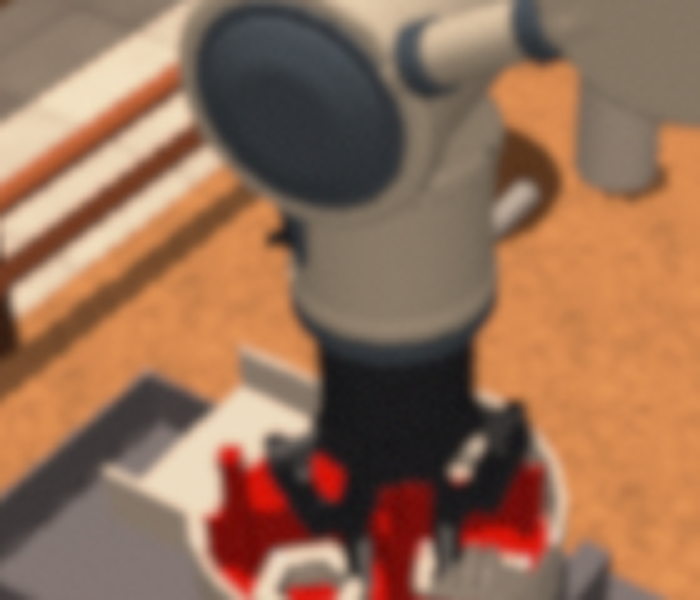

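The post stands between the two fingers, at about (405,500) in the crop. I'll narrow the fork and sweep clockwise.

>>> {"api": "play_rows", "payload": {
  "plan": "25 0 0 0 0 0 0; 25 0 0 0 0 0 0; 25 0 0 0 0 0 0; 25 -0.02 0.4 0 0 0 2.8; 25 -0.02 0.4 0 0 0 2.8; 25 -0.04 0.76 0 0 0 5.6; 25 -0.04 0.76 0 0 0 5.6; 25 -0.04 0.76 0 0 0 5.6"
}}

```text
t: 4.35
tcp_pos: [0.486, 0.1508, 0.1838]
orientation: [[-0.403, 0.915, 0.0], [0.915, 0.403, 0.0], [0.0, 0.0, -1.0]]
contact_force: [-2.0, -0.5, 1.5]
opening: 0.251
grasp_force: 0.9
```

>>> {"api": "play_rows", "payload": {
  "plan": "25 -0.04 0.76 0 0 0 5.6; 25 -0.04 0.76 0 0 0 5.6; 25 -0.04 0.76 0 0 0 5.6; 25 -0.04 0.76 0 0 0 5.6; 25 -0.04 0.76 0 0 0 5.6; 25 -0.04 0.76 0 0 0 5.6; 25 -0.04 0.76 0 0 0 5.6; 25 -0.04 0.76 0 0 0 5.6"
}}

```text
t: 5.15
tcp_pos: [0.5455, 0.152, 0.1838]
orientation: [[0.359, 0.933, 0.0], [0.933, -0.359, 0.0], [0.0, 0.0, -1.0]]
contact_force: [-1.8, -0.5, 1.4]
opening: 0.252
grasp_force: 0.8
```

```bash
cat >>h.py <<'E'
def fork():
    o=status.get_obs(); p=o["tcp_pos"]; d=p[:2]-[.517,.083]; M=o["orientation"]
    print("t",o["t"],p,"r",np.hypot(*d),"ang",np.degrees(np.arctan2(d[1],d[0])),"yaw",np.degrees(np.arctan2(M[1,0],M[0,0])),"F",o["contact_force"])
E
python3 -c "
from h import *
fork()"
```

```text
t 5.15 [0.54554566 0.15204968 0.1838237 ] r 0.07471755851127215 ang 67.53943174328754 yaw 68.97528928515473 F [-1.81730468 -0.52117859  1.41423805]
```

>>> {"api": "play_rows", "payload": {
  "plan": "25 -0.04 0.76 0 0 0 5.6; 25 -0.04 0.76 0 0 0 5.6; 25 -0.04 0.76 0 0 0 5.6; 25 -0.02 0.3 0 0 0 2.2; 25 0 0 0 0 0 0; 25 0 0 0 0 0 0; 25 0 0 0 0 0 0; 25 0 0 0 0 0 0"
}}

```text
t: 5.95
tcp_pos: [0.5673, 0.139, 0.1834]
orientation: [[0.639, 0.769, 0.0], [0.769, -0.639, 0.0], [0.0, 0.0, -1.0]]
contact_force: [0.1, 0.2, 0.7]
opening: 0.25
grasp_force: 0.0
```

```bash
python3 - <<'E'
from h import *
fork()
f=optics.grab_frame("side");crop(f,190,160,120,100,6,"pics/t3.png")
E
```

```text
t 5.95 [0.56728196 0.13898962 0.18341099] r 0.07525365308407314 ang 48.07430345962813 yaw 50.24784932199684 F [0.12738751 0.20146312 0.70702937]
```

View pics/t3.png

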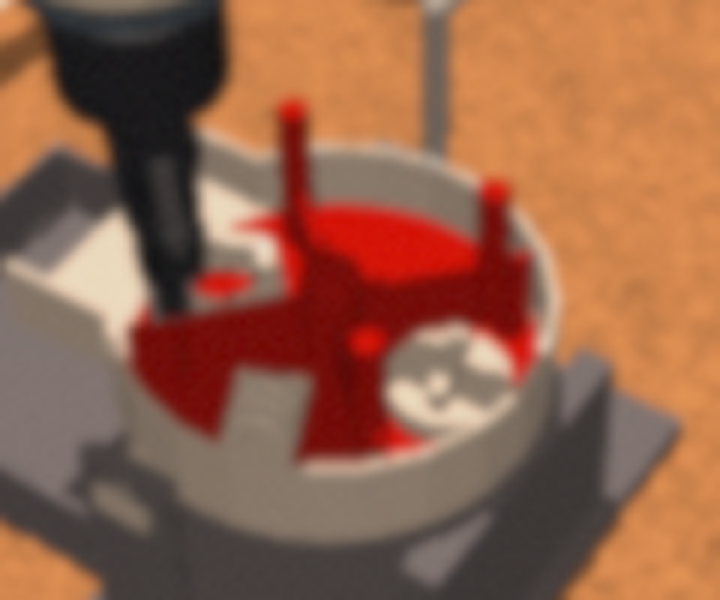

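The nut is now in the bay facing the spout, the cap at the rear and the clip on the left. The visible post tops are at about (292,105), (495,188) and (367,338). I'll compute the wheel angle from them.

```bash
python3 - <<'E'
from h import *
g=optics.grab_frame("side")
for p,n in [((292,105),-45),((495,187),-135),((367,336),135)]:
    q=onz(g,190+p[0]/6-.4,160+p[1]/6-.4,.214)-[.517,.083,0]; print(q,np.hypot(*q[:2]),np.degrees(np.arctan2(q[1],q[0]))-n)
M=status.get_obs()["orientation"]
print("retreat up, then to lever")
rows([(.5673,.139,.32,50.2,8),(.46,-.085,.32,91.8,8)],25)
E
```

```text
[ 0.06045943 -0.05166705  0.214     ] 0.0795287779030984 4.483667284984513
[-0.05007716 -0.0596859   0.214     ] 0.0779110288114462 5.0029614953466535
[-0.05722748  0.04874854  0.214     ] 0.07517582207567801 4.574385618682101
retreat up, then to lever
25 0.00 -0.00 -1.71 0.0 -0.0 0.0; 25 0.00 -0.00 -1.71 0.0 0.0 0.0; 25 0.00 -0.00 -1.71 0.0 0.0 0.0; 25 0.00 -0.00 -1.71 0.0 0.0 0.0; 25 0.00 -0.00 -1.71 0.0 0.0 0.0; 25 0.00 -0.00 -1.71 0.0 0.0 0.0; 25 0.00 -0.00 -1.71 0.0 0.0 0.0; 25 0.00 -0.00 -1.71 0.0 0.0 0.0 

25 -3.01 0.76 0.00 0.0 0.0 -5.2; 25 -3.07 0.49 0.00 0.0 0.0 -5.2; 25 -3.10 0.21 0.00 0.0 0.0 -5.2; 25 -3.10 -0.08 0.00 0.0 0.0 -5.2; 25 -3.08 -0.36 0.00 0.0 0.0 -5.2; 25 -3.04 -0.63 0.00 0.0 0.0 -5.2; 25 -2.97 -0.91 0.00 0.0 0.0 -5.2; 25 -2.87 -1.17 0.00 0.0 0.0 -5.2
```

>>> {"api": "play_rows", "payload": {
  "plan": "25 0 0.2 0 0 0 1.5; 25 0 0.2 0 0 0 1.5; 25 0 0 0 0 0 0; 25 0 0 0 0 0 0; 30 0 -0.1 0 0 0 0; 30 0 0 0 0 0 0; 30 0 0 -1 0 0 0; 30 0 0 -1.5 0 0 0"
}}

```text
t: 6.85
tcp_pos: [0.5693, 0.1369, 0.2085]
orientation: [[0.679, 0.734, -0.001], [0.734, -0.679, -0.0], [-0.001, -0.001, -1.0]]
contact_force: [-0.0, 0.1, -0.4]
opening: 0.3
grasp_force: 0.0
```

>>> {"api": "play_rows", "payload": {
  "plan": "30 0 0 -1.7 0 0 0; 30 0 0 -1.7 0 0 0; 30 0 0 -1.7 0 0 0; 30 0 0 -1.7 0 0 0; 30 0 0 -1.7 0 0 0; 30 0 0 -1.7 0 0 0; 10 0 0 -1 0 0 0; 0 0 0 0 0 0 0"
}}

```text
t: 7.65
tcp_pos: [0.5703, 0.137, 0.322]
orientation: [[0.679, 0.734, 0.003], [0.734, -0.679, 0.0], [0.002, 0.002, -1.0]]
contact_force: [-0.3, -0.7, -1.1]
opening: 0.003
grasp_force: 0.0
```

```bash
python3 - <<'E'
from h import *
fork(); g=optics.grab_frame("side")
m=red(g); # post tops: show crop
crop(g,190,160,120,100,6,"pics/t4.png")
rows([(.46,-.1,.32,91.8,12),(.46,-.1,.212,91.8,4)],0)
E
```

```text
t 7.65 [0.57025323 0.13702754 0.32195599] r 0.07586093969302947 ang 45.41353109404491 yaw 47.2031243852121 F [-0.30090094 -0.70400787 -1.07300041]
0 -2.07 0.67 0.00 0.0 -0.0 -3.7; 0 -2.11 0.53 0.01 0.0 0.0 -3.7; 0 -2.14 0.40 0.01 0.0 0.0 -3.7; 0 -2.16 0.26 0.01 0.0 0.0 -3.7; 0 -2.17 0.12 0.01 0.0 0.0 -3.7; 0 -2.18 -0.02 0.01 0.0 0.0 -3.7; 0 -2.17 -0.17 0.01 0.0 0.0 -3.7; 0 -2.15 -0.31 0.01 0.0 0.0 -3.7 

0 -2.13 -0.45 0.01 0.0 0.0 -3.7; 0 -2.10 -0.58 0.01 0.0 0.0 -3.7; 0 -2.05 -0.72 0.01 0.0 0.0 -3.7; 0 -2.00 -0.85 0.01 0.0 0.0 -3.7; 0 0.00 0.00 2.70 0.0 0.0 0.0; 0 0.00 0.00 2.70 0.0 0.0 0.0; 0 0.00 0.00 2.70 0.0 0.0 0.0; 0 0.00 0.00 2.70 0.0 0.0 0.0
```

View pics/t4.png

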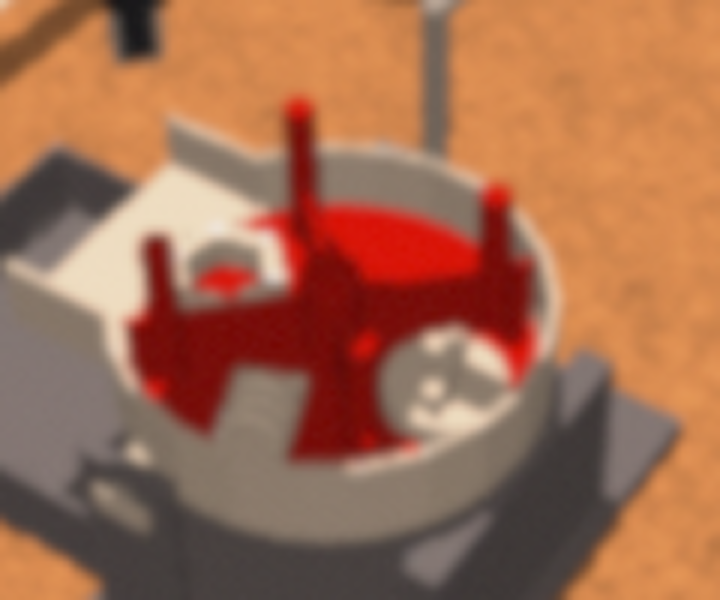

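The wheel posts are back at the initial pixel pattern, e.g. post top (298,105) gives full-frame (239.7,177.5) against (239.8,178.4) at the start. So the wheel is at about -π/2, with the nut centred on the spout. Next is the lever.

>>> {"api": "play_rows", "payload": {
  "plan": "0 -2.1 0.7 0 0 0 -3.7; 0 -2.1 0.5 0 0 0 -3.7; 0 -2.1 0.4 0 0 0 -3.7; 0 -2.2 0.3 0 0 0 -3.7; 0 -2.2 0.1 0 0 0 -3.7; 0 -2.2 0 0 0 0 -3.7; 0 -2.2 -0.2 0 0 0 -3.7; 0 -2.2 -0.3 0 0 0 -3.7"
}}

```text
t: 8.5
tcp_pos: [0.495, -0.0231, 0.3193]
orientation: [[0.226, 0.974, -0.002], [0.974, -0.226, 0.0], [-0.0, -0.002, -1.0]]
contact_force: [0.3, -0.0, 0.7]
opening: -0.001
grasp_force: 0.0
```

>>> {"api": "play_rows", "payload": {
  "plan": "0 -2.1 -0.5 0 0 0 -3.7; 0 -2.1 -0.6 0 0 0 -3.7; 0 -2 -0.7 0 0 0 -3.7; 0 -2 -0.8 0 0 0 -3.7; 0 0 0 3 0 0 0; 0 0 0 3 0 0 0; 0 0 0 3 0 0 0; 0 0 0 3 0 0 0"
}}

```text
t: 9.3
tcp_pos: [0.4584, -0.1002, 0.1985]
orientation: [[-0.028, 1.0, -0.001], [1.0, 0.028, 0.0], [0.0, -0.001, -1.0]]
contact_force: [-0.1, 0.5, 0.4]
opening: 0.001
grasp_force: 0.0
```

```bash
python3 - <<'E'
from h import *
fork()
o=status.get_obs(); print(o["orientation"].T@(np.array([.5525,-.09,.2])-o["tcp_pos"])*100)
g=optics.grab_frame("side");crop(g,180,110,140,120,5,"pics/l5.png")
ph=np.linspace(0,.88,17); X=10.5*np.sin(ph);Z=10.5*(1-np.cos(ph)); print(np.c_[np.diff(X),np.diff(Z)].round(2).tolist())
E
```

```text
t 9.3 [ 0.45842553 -0.10018511  0.19853818] r 0.19232199910460376 ang -107.73196921365364 yaw 91.58652682099958 F [-0.14344136  0.52373275  0.36658639]
[ 0.7577136   9.43189775 -0.15479214]
[[0.58, 0.02], [0.58, 0.05], [0.57, 0.08], [0.57, 0.11], [0.56, 0.14], [0.55, 0.17], [0.54, 0.2], [0.53, 0.23], [0.52, 0.26], [0.5, 0.29], [0.48, 0.32], [0.47, 0.34], [0.45, 0.37], [0.43, 0.39], [0.4, 0.41], [0.38, 0.43]]
```

View pics/l5.png

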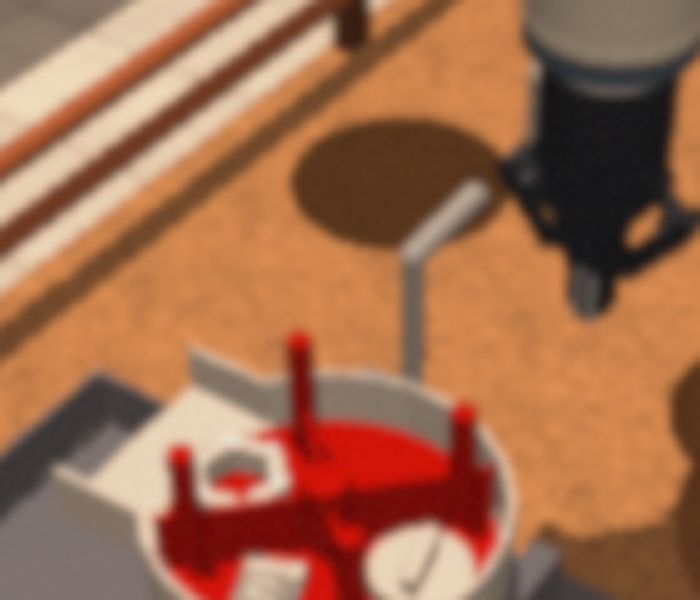

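The nut is centred in the opening. The gripper's linkage bulges out along its closing direction, and as it stands that would meet the bar first. I'll turn the tool 90° so its narrow side pushes the bar.

>>> {"api": "play_rows", "payload": {
  "plan": "0 0 0 0 0 0 7.5; 0 0 0 0 0 0 7.5; 0 0 0 0 0 0 7.5; 0 0 0 0 0 0 7.5; 0 0 0 0 0 0 7.5; 0 0 0 0 0 0 7.5; 0 0 0 0 0 0 7.5; 0 0 0 0 0 0 7.5"
}}

```text
t: 10.15
tcp_pos: [0.4589, -0.1002, 0.2005]
orientation: [[0.855, 0.519, -0.001], [0.519, -0.855, 0.0], [-0.001, -0.001, -1.0]]
contact_force: [-0.1, -0.1, -1.5]
opening: 0.002
grasp_force: 0.0
```

>>> {"api": "play_rows", "payload": {
  "plan": "0 0 0 0 0 0 7.5; 0 0 0 0 0 0 7.5; 0 0 0 0 0 0 7.5; 0 0 0 0 0 0 7.5; 0 1.5 -0.2 -0.4 0 0 0; 0 1.5 -0.2 -0.4 0 0 0; 0 1.5 0 -0.4 0 0 0; 0 1.5 0 0 0 0 0"
}}

```text
t: 10.95
tcp_pos: [0.5195, -0.0945, 0.2129]
orientation: [[1.0, 0.028, -0.0], [0.028, -1.0, 0.0], [-0.0, -0.0, -1.0]]
contact_force: [0.4, 1.3, -0.6]
opening: 0.001
grasp_force: 0.0
```

>>> {"api": "play_rows", "payload": {
  "plan": "0 0.4 0 0 0 0 0; 0 0.4 0 0 0 0 0; 0 0.4 0 0 0 0 0; 0 0.4 0 0 0 0 0; 0 0.4 0 0 0 0 0; 0 0 0 0 0 0 0; 0 0 0 0 0 0 0; 0 0 0 0 0 0 0"
}}

```text
t: 11.75
tcp_pos: [0.5386, -0.0941, 0.2122]
orientation: [[1.0, 0.028, -0.0], [0.028, -1.0, 0.0], [-0.0, -0.0, -1.0]]
contact_force: [-4.0, -0.7, 2.4]
opening: -0.003
grasp_force: 2.1
```

>>> {"api": "play_rows", "payload": {
  "plan": "0 0.55 0 0.05 0 0 0; 0 0.55 0 0.1 0 0 0; 0 0.55 0 0.1 0 0 0; 0 0.55 0 0.1 0 0 0; 0 0.5 0 0.15 0 0 0; 0 0.5 0 0.15 0 0 0; 0 0.5 0 0.2 0 0 0; 0 0.5 0 0.2 0 0 0"
}}

```text
t: 12.55
tcp_pos: [0.5814, -0.0929, 0.2015]
orientation: [[1.0, 0.028, -0.0], [0.028, -1.0, 0.0], [-0.0, -0.0, -1.0]]
contact_force: [-3.1, 0.7, 3.8]
opening: -0.003
grasp_force: 2.0
```

>>> {"api": "play_rows", "payload": {
  "plan": "0 0.5 0 0.25 0 0 0; 0 0.5 0 0.3 0 0 0; 0 0.5 0 0.3 0 0 0; 0 0.45 0 0.35 0 0 0; 0 0.45 0 0.35 0 0 0; 0 0.4 0 0.35 0 0 0; 0 0.4 0 0.4 0 0 0; 0 0.2 0 0.2 0 0 0"
}}

```text
t: 13.35
tcp_pos: [0.6152, -0.092, 0.1762]
orientation: [[1.0, 0.028, -0.0], [0.028, -1.0, 0.0], [-0.0, -0.0, -1.0]]
contact_force: [-3.6, 0.3, 2.7]
opening: -0.002
grasp_force: 1.8
```

>>> {"api": "play_rows", "payload": {
  "plan": "0 0 0 0 0 0 0; 0 0 0 0 0 0 0; 0 0 0 0 0 0 0; 0 0 0 0 0 0 0; 0 0 0 0 0 0 0; 0 0 0 0 0 0 0; 0 0 0 0 0 0 0; 0 0 0 0 0 0 0"
}}

```text
t: 14.15
tcp_pos: [0.6148, -0.092, 0.1767]
orientation: [[1.0, 0.028, -0.0], [0.028, -1.0, 0.0], [-0.0, -0.0, -1.0]]
contact_force: [-5.6, 0.1, 1.2]
opening: 0.001
grasp_force: 2.5
```

```bash
python3 - <<'E'
from h import *
g=optics.grab_frame("side");f=optics.grab_frame("top")
a=[cv2.resize(g["pixels"][130:260,140:310],None,fx=3,fy=3,interpolation=2)[:,:480],cv2.resize(f["pixels"][125:255,195:295],None,fx=3,fy=3,interpolation=2)]
cv2.imwrite("pics/p6.png",np.hstack(a)[:,:,::-1])
E
```

```text
(no output)
```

View pics/p6.png

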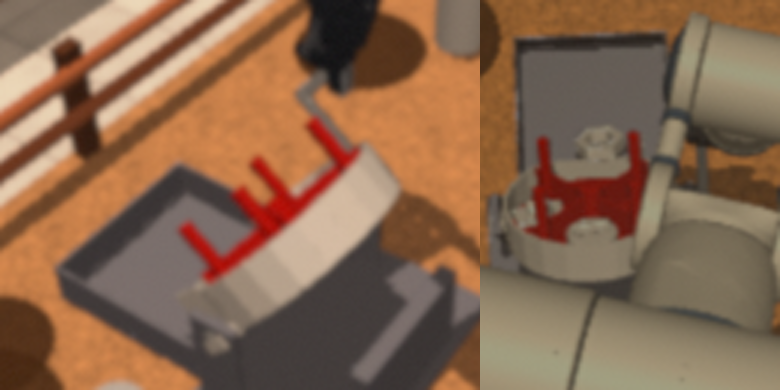

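The carousel is tipped, and the cap at (590,232) and clip at (522,213) are still in their bays. The nut is at the end of the chute at (600,143), apparently resting between the chute lip and the tray. I'll push a little further and follow it numerically.

>>> {"api": "play_rows", "payload": {
  "plan": "0 0.15 0 0.2 0 0 0; 0 0.15 0 0.2 0 0 0; 0 0 0 0 0 0 0; 0 0 0 0 0 0 0; 0 0 0 0 0 0 0; 0 0 0 0 0 0 0; 0 0 0 0 0 0 0; 0 0 0 0 0 0 0"
}}

```text
t: 15.05
tcp_pos: [0.618, -0.0919, 0.1728]
orientation: [[1.0, 0.028, 0.0], [0.028, -1.0, -0.0], [0.0, 0.0, -1.0]]
contact_force: [-2.7, 0.6, 2.6]
opening: 0.005
grasp_force: 1.4
```

```bash
cat >>h.py <<'E'
def white():
    f=optics.grab_frame("top"); p=f["pixels"][138:215,205:255].astype(int)
    m=((p.min(2)>125)).astype(np.uint8)
    n,l,s,c=cv2.connectedComponentsWithStats(m)
    for i in range(1,n):
        if s[i,4]>15: u,v=c[i]+[205,138]; print(s[i]+[205,138,0,0,0],(u,v),onz(f,u,v,.02))
E
python3 -c "
from h import *
fork(); white()"
```

```text
t 15.05 [ 0.61801515 -0.0919324   0.17284199] r 0.20200347425576584 ang -59.99560667592349 yaw 1.5989931264716637 F [-2.72405492  0.63857946  2.6491247 ]
```

Now I'll let it come back level slowly, following the arc in reverse.

>>> {"api": "play_rows", "payload": {
  "plan": "0 -0.35 0 -0.35 0 0 0; 0 -0.4 0 -0.4 0 0 0; 0 -0.45 0 -0.4 0 0 0; 0 -0.45 0 -0.35 0 0 0; 0 -0.45 0 -0.35 0 0 0; 0 -0.5 0 -0.3 0 0 0; 0 -0.5 0 -0.3 0 0 0; 0 -0.5 0 -0.3 0 0 0"
}}

```text
t: 15.9
tcp_pos: [0.5808, -0.0929, 0.2001]
orientation: [[1.0, 0.028, -0.002], [0.028, -1.0, 0.0], [-0.002, -0.0, -1.0]]
contact_force: [-6.3, -0.8, -3.7]
opening: -0.004
grasp_force: 2.5
```

>>> {"api": "play_rows", "payload": {
  "plan": "0 -0.5 0 -0.2 0 0 0; 0 -0.5 0 -0.2 0 0 0; 0 -0.5 0 -0.2 0 0 0; 0 -0.5 0 -0.15 0 0 0; 0 -0.5 0 -0.15 0 0 0; 0 -0.5 0 -0.1 0 0 0; 0 -0.5 0 -0.1 0 0 0; 0 -0.5 0 -0.1 0 0 0"
}}

```text
t: 16.7
tcp_pos: [0.5417, -0.094, 0.2124]
orientation: [[1.0, 0.028, 0.0], [0.028, -1.0, -0.0], [0.0, 0.0, -1.0]]
contact_force: [-3.0, 0.4, -2.2]
opening: -0.002
grasp_force: 1.6
```

>>> {"api": "play_rows", "payload": {
  "plan": "0 -0.5 0 0 0 0 0; 0 -0.5 0 0 0 0 0; 0 -0.8 0 0 0 0 0; 0 -1.5 0 0 0 0 0; 0 -2 0 0 0 0 0; 0 -2 0 0 0 0 0; 0 -1 0 0 0 0 0; 0 0 0 0 0 0 0"
}}

```text
t: 17.5
tcp_pos: [0.4583, -0.0964, 0.2126]
orientation: [[1.0, 0.027, 0.0], [0.027, -1.0, -0.0], [0.0, 0.0, -1.0]]
contact_force: [-0.3, -0.1, 0.7]
opening: 0.001
grasp_force: 0.0
```

```bash
python3 - <<'E'
from h import *
g=optics.grab_frame("side");f=optics.grab_frame("top")
a=[cv2.resize(g["pixels"][150:270,140:310],None,fx=3,fy=3,interpolation=2)[:,:450],cv2.resize(f["pixels"][130:250,190:300],None,fx=3,fy=3,interpolation=2)]
b=cv2.resize(f["pixels"][100:270,100:430],(0,0),fx=1.2,fy=1.2)
h=np.hstack(a); b=np.hstack([b,np.zeros((204,h.shape[1]-396,3),np.uint8)])
out=np.vstack([h,b])[:,:,::-1]; print(out.shape); cv2.imwrite("pics/p7.png",out[:600,:800])
E
```

```text
(564, 780, 3)
```

View pics/p7.png

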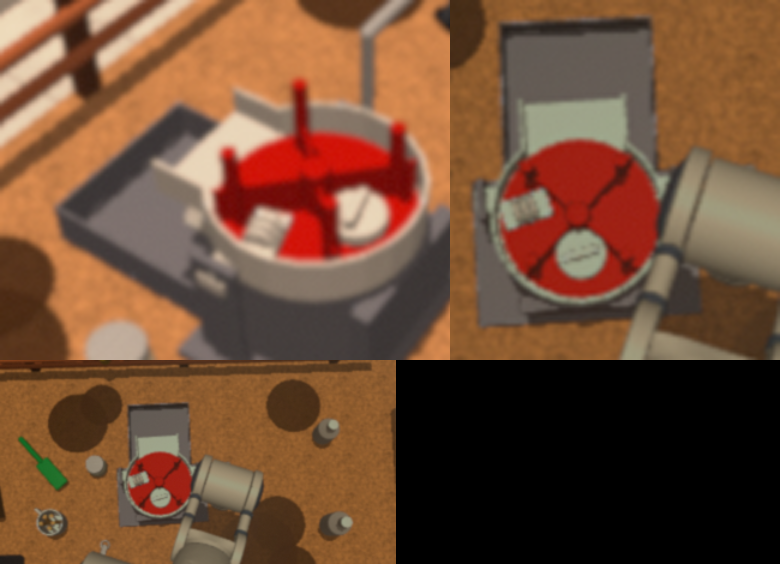

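The carousel is level with the cap and clip still in it, and the bottles, jar and mug have not moved. The nut is out, but it isn't visible, so it should be in the tray under the chute. I'll check where it lay while tipped.

```bash
python3 - <<'E'
from h import *
f=optics.grab_frame("top")
for z in (.01,.03,.05): print(z,onz(f,235,172.5,z), "top/bottom edge x",onz(f,235,125+125/3,z)[0],onz(f,235,125+163/3,z)[0])
print("chute end now",onz(f,227,130+100/3,.129))
p=cv2.imread("pics/p6.png"); print(p[125:165:5,600].tolist())
E
```

```text
0.01 [0.64690291 0.07902969 0.01      ] top/bottom edge x 0.6702900541216803 0.6195997145349298
0.03 [0.64339772 0.07801988 0.03      ] top/bottom edge x 0.6665365846354032 0.6163843741704473
0.05 [0.63989253 0.07701008 0.05      ] top/bottom edge x 0.6627831151491259 0.6131690338059648
chute end now [0.66127057 0.10210058 0.129     ]
[[90, 101, 109], [110, 128, 138], [107, 128, 141], [100, 119, 130], [99, 115, 126], [110, 127, 139], [103, 124, 137], [96, 113, 124]]
```

```bash
python3 -c "
from station import manip
print(manip.sign_off())"
```

```text
the job is handed in; nothing more can be done
None
```

I handed the job in at about 17.5 s: the nut slid out of the spout and should be lying in the grey tray, but the chute hides it now, so I'm going by where it last showed while tipped. The carousel is level again with the cap and clip still in it, and the bottles, jar and mug look unmoved.

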